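# Hold-test a circuit breaker on the counter tester

## Robot

A 6-joint arm with a two-finger parallel gripper is mounted at the origin on the work surface. World frame = base frame: x ahead of the robot, y to its left, z up, the work surface at z = 0. Lengths are in mm, angles in rad, forces in N, time in s.
With the tool pointing down it reaches from about 150 to 775 mm from the base axis. Payload 6.1 kg.
Tool frame: the origin (TCP) lies on the centre line of the jaws, within the pads' length; the fingertips stand 17 mm ahead of it and the grasp point (between the pads) lies 2 mm behind it; z points along the fingers, y is the direction in which the jaws open and shut (so a half turn about z gives the same grasp; the last joint's range is limited). The gripper opens to 85 mm and grips with 20 to 120 N. Pads are 22 mm wide; open, the fingers measure 114 mm over their backs; the gripper's body (76 mm by 85 mm) begins 54 mm behind the grasp point. The pads swing forward as they close: fully open they stand 13 mm farther back than shut.
Start: joints at [-1.214, 0.126, -0.04, 1.405, 0, 1.571], TCP at [183.363, -491.921, 248.295] pointing down, gripper open.
Joint ranges: [-2.72, 2.72], [-0.95, 1.95], [-1.27, 1.35], [-1.78, 2.02], [-1.46, 1.47], [-3.14, 3.14]. Speed limits (rad/s): [2.39, 2.39, 3.01, 3.14, 3.14, 3.14].

## Interface

Orientations are given as a unit quaternion [w, x, y, z].
In Python, from station import get_state, grab_frame, camera_info, hand_in gives the robot as it stands.
- The arm moves only by the tool drive_tool, never from a script. Its argument "moves" is a list of rows, each a list of 2 entries, a list of its own where there are three numbers: the shift along the tool's x, y, z scaled (see below), then the turn, a rotation vector about the tool's x, y, z scaled (see below). A call has 1 to 20 rows; each row shifts and turns the commanded pose from where the row before left it, along the tool's axes as they then stand; what a row does not reach is not made up. The controller multiplies each number of a shift by 0.02 m and each number of a turn by 0.1 rad. A row lasts 1/12 s, in which the tool goes at most 41.7 mm and 7.16 degrees, less where a joint would pass 70% of its speed; a pose out of reach is approached as far as the arm can. A call with a number of a shift or a turn outside -1 to 1 is refused whole. A call with a gripper value outside its range is refused whole. "grip" is the opening, from -1 (shut) to 1 (fully open), set as the call begins (left out, the last holds). The fingers move at their own pace and stop on an object; the grip force is fixed at half the most. Time passes only in rows, so rows that do not move let the fingers close. It gives the time, the measured TCP pose, the force and the opening at its end, in the units of the state.
- get_state(): the state, without advancing time (a new reading comes with each control period).
- grab_frame(name): name is "scene" or "top" or "wrist"; returns (picture, depth): 400x640x3 uint8, red, green, blue; 400x640 float32, mm along the optical axis (not along the pixel's ray), 0 where there is no reading.
- camera_info(name): a dict with "fx", "fy", "cx", "cy" (pixels), "view" (4x4, takes a point from world to camera coordinates); the wrist camera has in their place "T_tool_cam" (4x4, takes a point from camera to tool coordinates, whose origin is the TCP and whose axes are the flange's). Camera axes: x right, y down, z forward; pixel columns grow to the right and rows downward; lengths in mm; the calibration is good to about 2 mm. A picture is of the moment at which its call begins: read the wrist's pose just before it. camera_info takes no time and is no camera call.
- hand_in(): hands the job in, once; it reports no verdict.
The state is a dict: "clock": time; "qpos": joint angles; "joint_velocities": joint speeds; "joint_torque": joint torques, N m; "tool_pos": TCP position; "eef_rot": TCP orientation; "force": force on the tool from outside, world axes, zero at the start; "ft_torque": the same for the moment, N m; "width": opening from 0.0 (shut) to 1.0 (fully open).
Only numpy, scipy, OpenCV 4.12 (cv2) and the standard library are available. Lean on these libraries where they do the work, as an engineer would, in place of code of your own. Each camera call takes 0.05 s, during which the arm holds its last target.

## Task

Push the white circuit breaker along the tester's channel until it is fully home against the stop, pressing the brass contact all the way back. Then press the red paddle of the spring-return lever down past the first two clicks to the third (green mark), never as far as the red mark, and finish while still holding it down there. Leave the other goods on the counter where they are.

Things in the scene. Friction and masses are not known exactly. Their poses are not given: they have to be found in the camera images.
- tester: Bench tester, bolted down: grey base 230 x 260 x 20 mm. Origin on the counter; x points along the channel from its open mouth to the stop, y left, z up. In this frame (mm): base x -115..115, y -95..165; channel on the line y = 115; blue lever housing x -55..35, y -30..15, 125 high; thin white scale plate at x = -26, y -30..-105, 145 high.
- stop_face (a point): Middle of the fixed black stop faces (two ears, tops 70 mm above the counter) at the end of the channel: tester x = 75, y = 115, z = 42 mm. The channel's floor is 20 mm above the counter, its side rails are 12 mm high, 42 mm apart, and run from tester x = -95 to 70. The breaker is fully home when its end is flush with these faces.
- breaker: White two-pole circuit breaker sitting upright in the tester's channel, drawn back 36 to 71 mm from home. 80 mm long (x, along the channel), 36 mm wide (y), its end faces 44 mm high; a nose 45 mm long in the middle rises to 60 mm and a black toggle to 67 mm. 0.17 to 0.35 kg. Origin: centre of its underside.
- contact (a joint): Travel in m of the brass contact bar between the stop ears: 0 = 6 mm proud of them, 0.006 = pushed flush (breaker fully home). It rubs with about 2.5 N and stays where it is pushed; so one feels the breaker slide, then a light resistance (bar met), and 6 mm later a hard stop.
- lever (a joint): Angle in rad of the spring-return lever, turning about tester x: 0 = up at rest, grows as pressed down. Clicks at 0.2 and 0.4 (yellow marks), 0.6 (green, third), 0.8 (red, overload; travel ends at 0.86). Clicks are only felt as a ripple of the force: let go, it springs back to 0. Pressing the paddle takes about 2 N at first and up to 8 N near the third click.
- lever_hinge (a point): Hinge axis of the lever, on the housing's right side, 120 mm above the counter, at tester x = 0, y = -35 mm. The steel arm reaches 135 mm towards tester -y; at 0 it slopes up 0.35 rad (20 degrees), at the third click it slopes down 0.25 rad.
- paddle_top (a point): Centre of the upper face of the red press paddle, where to press. Plate 50 mm (tester x) x 40 mm x 10 mm thick on a 22 mm post at the end of the lever arm, level at lever angle 0.45. This point is about 193 mm above the counter at rest and 116 mm at the third click (143 mm at the second, 90 mm at the red mark).
- spare: Bystander, to be left where it is: grey spare circuit breaker lying on its side by the tester, 80 x 52 x 36 mm; origin at its underside or middle.
- carton_red: Bystander, to be left where it is: red carton with a white band, 90 x 150 x 60 mm, behind the tester; origin at its underside or middle.
- carton_green: Bystander, to be left where it is: dark green carton, 120 x 90 x 70 mm; origin at its underside or middle.
- carton_white: Bystander, to be left where it is: white carton with a magenta band, 160 x 90 x 50 mm; origin at its underside or middle.
- screwdriver: Bystander, to be left where it is: screwdriver with a yellow handle, lying on the counter; origin at its underside or middle.
- shower_head: Bystander, to be left where it is: steel shower head standing face down, 94 mm across, 60 mm high; origin at its underside or middle.
- tape: Bystander, to be left where it is: roll of blue tape lying flat, 100 mm across, 25 mm high; origin at its underside or middle.
Mind the look-alikes: they are no part of the job. What is shaped like the breaker but pink is not meant.

How it is judged (in metres and radians):
On the way, in this order (a step that is already met when the one before it is completed fails the run):
1. the breaker is fully home with the contact pressed back, the lever still up at rest (value of joint contact above 0.0045 m and x of breaker in the frame of tester above 0.0325 m and angle between breaker's own z axis and vertical below 0.1 rad and value of joint lever below 0.1 rad), for 0.2 s.
2. the lever is pressed to the third click and held (value of joint contact above 0.0045 m and x of breaker in the frame of tester above 0.0325 m and angle between breaker's own z axis and vertical below 0.1 rad and value of joint lever between 0.51 and 0.69 rad and contact force between any of the fingers, the arm and lever above 1.5 N), for 0.5 s.
At the end, for the whole second after the job is handed in: The breaker is upright and home (contact pushed back more than 4.5 of its 6 mm, breaker within 2.5 mm of the stop), the lever is at the third click (0.51 to 0.69 rad), held there by the robot pressing the paddle with more than 1.5 N, and no bystander has moved 30 mm (all of step 2 and distance of each of spare, carton_red, carton_green, carton_white, screwdriver, shower_head, tape from where it was at the start of the episode below 0.03 m); the arm keeps its last pose, push and grip.
It fails at once if the lever is pressed to the red overload mark (beyond 0.75 rad) (value of joint lever above 0.75 rad).
It fails at once if a bystander is moved more than 30 mm (distance of any of spare, carton_red, carton_green, carton_white, screwdriver, shower_head, tape from where it was at the start of the episode above 0.03 m).
It also fails if it takes over 58 s, if anything falls off the work surface, if the arm or the gripper's body presses on something with over 40 N, if the wrist force passes 120 N, or if a joint passes its speed limit or range.

## Working session

There is one attempt and no reset: what is moved stays moved. The work goes in short steps, Python scripts to look and compute and a tool call to move; the robot and the scene stay as the last step left them, time stands still between calls to the robot, and variables do not carry over. Pictures are saved under pics/ and viewed, and the job is handed in when it is done.

Besides the shell and the picture viewer there is one more tool, called after "Call:" as a command line: name --argument value ..., lists and objects as JSON in quotes. drive_tool: Moves the arm, as the interface text tells. Shifts and turns lie within -1 to 1; 1 stands for 0.02 m of shift or 0.1 rad of turn. Its arguments: {"type":"object","properties":{"moves":{"type":"array","items":{"type":"array"}},"grip":{"type":"number"}},"required":["moves"]}

```bash
mkdir -p pics
cat > h.py <<'E'
import numpy as np, cv2
from station import *
def snap(n,tag):
    p,d=grab_frame(n); cv2.imwrite(f'pics/{tag}.png',cv2.cvtColor(p,cv2.COLOR_RGB2BGR)); np.savez(f'pics/{tag}.npz',p=p,d=d); return p,d
def world(n,d):
    c=camera_info(n); v,u=np.mgrid[0:400,0:640]
    P=np.stack([(u-c['cx'])/c['fx']*d,(v-c['cy'])/c['fy']*d,d,np.ones_like(d)],-1)
    return (P@np.linalg.inv(np.array(c['view'])).T)[...,:3]
E
python3 - <<'E'
from h import *
for n in('scene','top'):
    snap(n,n+'0'); 
s=get_state(); print(s)
for n in('scene','top'): print(camera_info(n))
E
```

```text
{'clock': 0.1, 'qpos': array([-1.21400925e+00,  1.26350006e-01, -4.05143801e-02,  1.40542153e+00,
        3.17319303e-05,  1.57077522e+00]), 'joint_velocities': array([-0.00052538, -0.00020049,  0.00472792, -0.00103172,  0.00160891,
       -0.0008102 ]), 'joint_torque': array([ 6.29267070e-04, -4.36904383e+01,  3.53605771e+01,  1.35898747e-02,
        1.34046277e-04, -1.21846085e-05]), 'tool_pos': array([ 183.24906495, -491.60287471,  247.587054  ]), 'eef_rot': array([-7.35791321e-04,  9.84127883e-01,  1.77459162e-01, -1.16540994e-04]), 'force': array([-0.14530755,  0.03543253,  0.10080425]), 'ft_torque': array([-0.03471696, -0.0139648 , -0.01130261]), 'width': 0.9990425009737228}
{'fx': 386.21546353177905, 'fy': 386.21546353177905, 'cx': 322.1240426905338, 'cy': 202.8412829694151, 'view': array([[-8.07995260e-01,  5.89187088e-01, -1.49492485e-03,
         4.16861788e+02],
       [ 3.51171322e-01,  4.79546435e-01, -8.04185252e-01,
        -6.52890514e+01],
       [-4.73098681e-01, -6.50302847e-01, -5.94376855e-01,
         1.65591663e+03],
       [ 0.00000000e+00,  0.00000000e+00,  0.00000000e+00,
         1.00000000e+00]])}
{'fx': 495.6460547288008, 'fy': 495.6460547288008, 'cx': 321.57261470163775, 'cy': 200.7096079064398, 'view': array([[-6.52741027e-03, -9.99949973e-01,  7.57919978e-03,
         9.88660391e-01],
       [-9.95715315e-01,  5.80025133e-03, -9.22895864e-02,
         5.25074280e+02],
       [ 9.22410082e-02, -8.14913729e-03, -9.95703363e-01,
         1.43978272e+03],
       [ 0.00000000e+00,  0.00000000e+00,  0.00000000e+00,
         1.00000000e+00]])}
```

View pics/scene0.png

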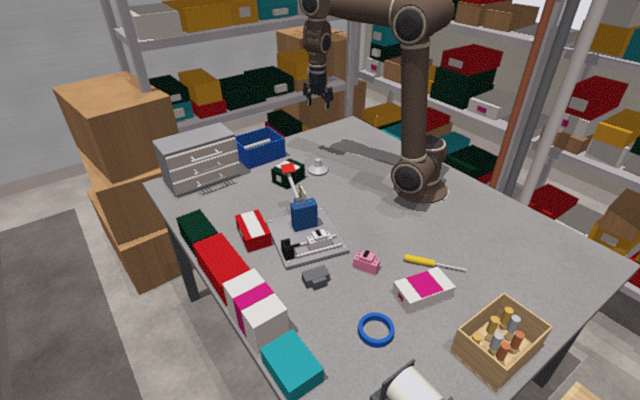

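View pics/top0.png

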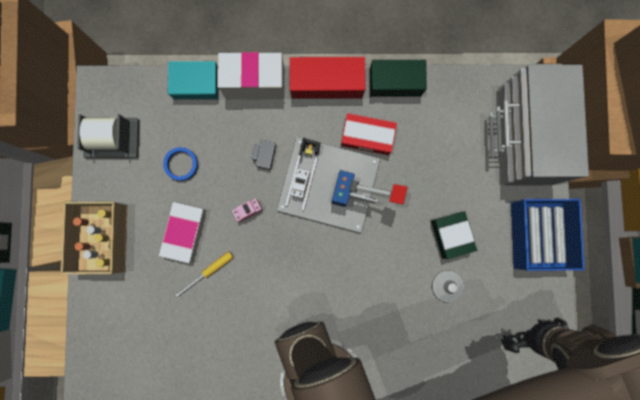

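The top view shows the tester around (330,185), with the channel at x≈300. The white breaker is at (300,183), the black stop with brass at (310,148), the red paddle at (398,194) and the blue housing at (343,188). There are two look-alikes: the pink one at (247,210) is excluded by colour, and the grey spare is at (264,153). Next I measure the tester pose.

Run:
```python
from h import *
f=np.load('pics/top0.npz'); p,d=f['p'],f['d']; W=world('top',d)
cv2.imwrite('pics/crop0.png',cv2.resize(cv2.cvtColor(p[120:245,230:430],cv2.COLOR_RGB2BGR),None,fx=4,fy=4,interpolation=cv2.INTER_CUBIC))
roi=np.zeros((400,640),bool); roi[125:240,270:385]=1
m=roi&(W[...,2]>12)&(W[...,2]<27)
n,l,st,c=cv2.connectedComponentsWithStats(m.astype(np.uint8)); k=1+np.argmax(st[1:,4]); m=l==k
xy=W[m][:,:2].astype(np.float32); r=cv2.minAreaRect(xy); print(r,cv2.boxPoints(r), np.median(W[m][:,2]))
hsv=cv2.cvtColor(p,cv2.COLOR_RGB2HSV).astype(int); H,S,V=hsv[...,0],hsv[...,1],hsv[...,2]
def rep(n,m):
    q=W[m&(d>0)]; print(n,m.sum(),np.median(q,0),q.min(0),q.max(0))
z=W[...,2]
roi2=np.zeros((400,640),bool); roi2[170:220,380:420]=1
rep('paddle',roi2&((H<8)|(H>172))&(S>130)&(z>150))
roi3=np.zeros((400,640),bool); roi3[160:215,325:365]=1
rep('housing',roi3&(H>100)&(H<125)&(S>120)&(z>100))
roi4=np.zeros((400,640),bool); roi4[160:210,285:320]=1
rep('breaker',roi4&(V>150)&(S<50)&(z>50))
bm=roi4&(z>50); rep('brk z>50',bm); print(cv2.minAreaRect(W[bm][:,:2].astype(np.float32)))
bm=roi4&(z>38); rep('brk z>38',bm); print(cv2.minAreaRect(W[bm][:,:2].astype(np.float32)))
```

```text
((576.2327270507812, -22.21099853515625), (260.1604309082031, 230.8549041748047), 75.00425720214844) [[ 431.07825  -117.994804]
 [ 654.0714   -177.72787 ]
 [ 721.3872     73.57281 ]
 [ 498.39404   133.30588 ]] 19.24655993336114
paddle 251 [ 526.01622134 -200.96422695  193.47461446] [ 501.71785312 -221.65999461  182.02779544] [ 550.7380374  -180.85337554  203.03322414]
housing 371 [547.65707886 -60.58955798 123.85936984] [507.13976376 -89.12084275 105.18052834] [598.1991762  -32.81157233 133.4813901 ]
breaker 284 [567.75480941  62.44131319  72.33359958] [534.75967517  33.93334434  54.0948841 ] [617.56413741  86.07145     87.1211632 ]
brk z>50 362 [572.01899943  60.14929453  75.87629338] [532.26256949  33.93334434  50.09633781] [617.56413741  86.07145     92.49466154]
((502.193603515625, 51.96000671386719), (232.38546752929688, 58.96470260620117), 6.41709566116333)
brk z>38 375 [572.22560831  60.18656155  75.31428546] [532.26256949  25.37671133  38.51429858] [623.42701851  95.96840495  92.49466154]
((504.169677734375, 55.52037811279297), (233.9305419921875, 76.15974426269531), 3.8484041690826416)
```

View pics/crop0.png

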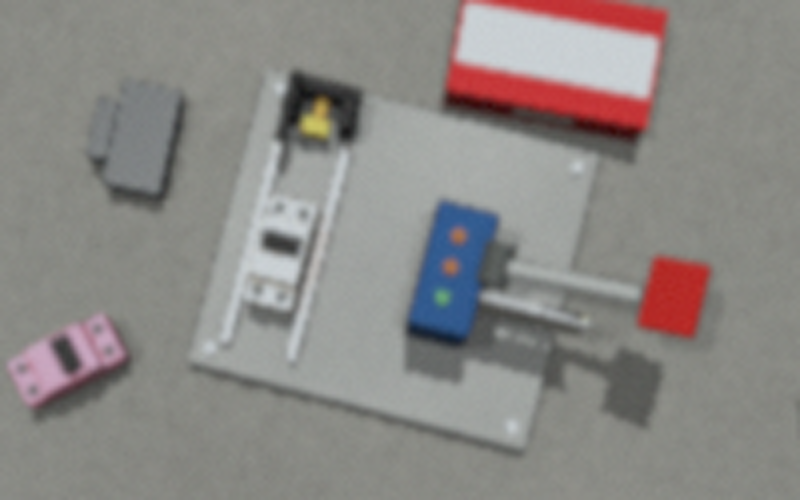

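Call:
drive_tool --moves '[[[0,0,0],[0,0,-1]],[[0,0,0],[0,0,-1]]]' --grip -1

```text
clock: 0.27
tool_pos: [183.3, -491.7, 247.8]
eef_rot: [-0.001, 0.961, 0.277, -0.0]
force: [-0.2, -0.3, 0.6]
width: 0.75
```

Run:
```python
from h import *
from scipy.spatial.transform import Rotation as R
s=get_state(); q=s['eef_rot']; M=R.from_quat(q[[1,2,3,0]]).as_matrix(); print(M.round(3),s['qpos'],s['width'])
c=camera_info('top'); V=np.linalg.inv(np.array(c['view']))
O=np.array([567.2,-56]);ex=np.array([.9659,-.2588]);ey=np.array([.2588,.9659])
def ray(cx,cy,z):
    u,v=230+cx/4,120+cy/4
    dr=V[:3,:3]@[(u-c['cx'])/c['fx'],(v-c['cy'])/c['fy'],1]; o=V[:3,3]; P=o+dr*(z-o[2])/dr[2]
    r=P[:2]-O; return P.round(1),(r@ex).round(1),(r@ey).round(1)
for n,a in dict(bl=(190,362,20),br=(522,450,20),tr=(598,155,20),tl=(272,72,20),brk_near=(270,306,64),brk_far=(294,198,64),toggle=(281,242,87),stopL=(292,72,70),padc=(675,297,193),contact=(316,130,50),houseBL=(408,332,125),houseTR=(497,213,125)).items(): print(n,ray(*a))
```

```text
[[ 0.847  0.532 -0.   ]
 [ 0.532 -0.847  0.001]
 [ 0.    -0.001 -1.   ]] [-1.21402275e+00  1.26195707e-01 -4.02671993e-02  1.40542827e+00
 -1.89119645e-05  1.36617067e+00] 0.7502569858619502
bl (array([497.2, 128.1,  20. ]), np.float64(-115.3), np.float64(159.7))
br (array([ 430.7, -116.4,   20. ]), np.float64(-116.2), np.float64(-93.6))
tr (array([ 650.4, -176.2,   20. ]), np.float64(111.5), np.float64(-94.6))
tl (array([714.6,  67.1,  20. ]), np.float64(110.5), np.float64(157.1))
brk_near (array([533.9,  67.2,  64. ]), np.float64(-64.0), np.float64(110.4))
brk_far (array([612.3,  49.7,  64. ]), np.float64(16.2), np.float64(113.8))
toggle (array([577.2,  58.4,  87. ]), np.float64(-20.0), np.float64(113.0))
stopL (array([703.4,  50.7,  70. ]), np.float64(104.0), np.float64(138.3))
padc (array([ 525.2, -203.1,  193. ]), np.float64(-2.5), np.float64(-152.9))
contact (array([664.6,  33.8,  50. ]), np.float64(70.9), np.float64(112.0))
houseBL (array([509.2, -30.1, 125. ]), np.float64(-62.7), np.float64(10.1))
houseTR (array([591.5, -92.3, 125. ]), np.float64(32.8), np.float64(-28.8))
```

Call:
drive_tool --moves '[[[0,0,0],[0,0,-1]],[[0,0,0],[0,0,-1]],[[0,0,0],[0,0,-1]],[[0,0,0],[0,0,-1]],[[0,0,0],[0,0,-1]],[[0,0,0],[0,0,-1]],[[0,0,0],[0,0,-1]],[[0,0,0],[0,0,-1]],[[0,0,0],[0,0,-1]],[[0,0,0],[0,0,-1]],[[0,0,0],[0,0,-1]],[[0,0,0],[0,0,-1]],[[0,0,0],[0,0,-1]],[[0,0,0],[0,0,-1]],[[0,0,0],[0,0,-1]],[[0,0,0],[0,0,-1]],[[0,0,0],[0,0,-1]],[[0,0,0],[0,0,-1]],[[0,0,0],[0,0,-1]],[[0,0,0],[0,0,-1]]]'

```text
clock: 1.93
tool_pos: [183.3, -491.7, 247.8]
eef_rot: [-0.0, 0.286, 0.958, 0.0]
force: [0.1, -0.6, -0.1]
width: -0.001
```

Call:
drive_tool --moves '[[[0,0,0],[0,0,-1]],[[0,0,0],[0,0,-1]],[[0,0,0],[0,0,-1]],[[0,0,0],[0,0,-0.2]],[[0,0,0],[0,0,0]]]'

```text
clock: 2.35
tool_pos: [183.3, -491.8, 248.0]
eef_rot: [-0.0, 0.133, 0.991, 0.0]
force: [0.3, 0.5, 0.0]
width: -0.002
```

```bash
cat >> h.py <<'E'
from scipy.spatial.transform import Rotation as R
O=np.array([564.2,-58.0]);ex=np.array([.9659,-.2588]);ey=np.array([.2588,.9659])
def where():
    s=get_state(); q=s['eef_rot']; M=R.from_quat(q[[1,2,3,0]]).as_matrix(); p=s['tool_pos']; r=p[:2]-O
    print('t',s['clock'],'tester xy',(r@ex).round(1),(r@ey).round(1),'z',p[2].round(1),'F tester',(s['force'][:2]@ex).round(1),(s['force'][:2]@ey).round(1),s['force'][2].round(1),'yaw',np.degrees(np.arctan2(M[1,0],M[0,0])).round(2),'down',M[:,2].round(3))
    return s,M,p
def to(tx,ty,z):
    s,M,p=where(); g=np.r_[O+tx*ex+ty*ey,z]; print('shift tool units(20mm):',(M.T@(g-p)/20).round(2))
E
python3 -c "
from h import *
to(-100,115,248)"
```

```text
t 2.35 tester xy -255.6 -517.6 z 248.0 F tester 0.1 0.6 0.0 yaw 164.74 down [-0.     0.001 -1.   ]
shift tool units(20mm): [-7.640e+00  3.166e+01  1.000e-02]
```

Call:
drive_tool --moves '[[[-0.24,1,0],[0,0,0]],[[-0.24,1,0],[0,0,0]],[[-0.24,1,0],[0,0,0]],[[-0.24,1,0],[0,0,0]],[[-0.24,1,0],[0,0,0]],[[-0.24,1,0],[0,0,0]],[[-0.24,1,0],[0,0,0]],[[-0.24,1,0],[0,0,0]],[[-0.24,1,0],[0,0,0]],[[-0.24,1,0],[0,0,0]],[[-0.24,1,0],[0,0,0]],[[-0.24,1,0],[0,0,0]],[[-0.24,1,0],[0,0,0]],[[-0.24,1,0],[0,0,0]],[[-0.24,1,0],[0,0,0]],[[-0.24,1,0],[0,0,0]]]'

```text
clock: 3.68
tool_pos: [341.5, -202.2, 248.3]
eef_rot: [0.0, 0.133, 0.991, -0.0]
force: [0.3, -0.7, -0.2]
width: -0.003
```

Call:
drive_tool --moves '[[[-0.24,1,0],[0,0,0]],[[-0.24,1,0],[0,0,0]],[[-0.24,1,0],[0,0,0]],[[-0.24,1,0],[0,0,0]],[[-0.24,1,0],[0,0,0]],[[-0.24,1,0],[0,0,0]],[[-0.24,1,0],[0,0,0]],[[-0.24,1,0],[0,0,0]],[[-0.24,1,0],[0,0,0]],[[-0.24,1,0],[0,0,0]],[[-0.24,1,0],[0,0,0]],[[-0.24,1,0],[0,0,0]],[[-0.24,1,0],[0,0,0]],[[-0.24,1,0],[0,0,0]],[[-0.24,1,0],[0,0,0]],[[0,0.6,0],[0,0,0]],[[0,0,0],[0,0,0]]]'

```text
clock: 5.1
tool_pos: [492.8, 80.8, 247.8]
eef_rot: [-0.0, 0.132, 0.991, 0.0]
force: [0.4, -0.4, 0.7]
width: -0.0
```

```bash
python3 -c "
from h import *
to(-102,115,60)
snap('wrist','w1'); snap('scene','s1')
p=cv2.imread('pics/s1.png'); cv2.imwrite('pics/s1c.png',cv2.resize(p[130:290,220:420],None,fx=4,fy=3.75))"
```

```text
t 5.1 tester xy -104.9 115.5 z 247.8 F tester 0.5 -0.3 0.7 yaw 164.86 down [-0.001  0.    -1.   ]
shift tool units(20mm): [-0.15 -0.03  9.39]
```

View pics/w1.png

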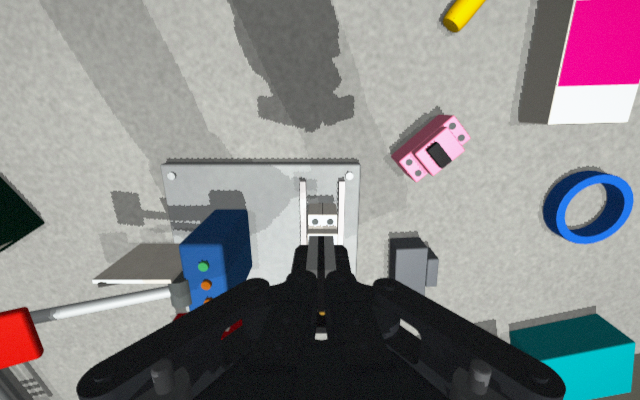

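View pics/s1c.png

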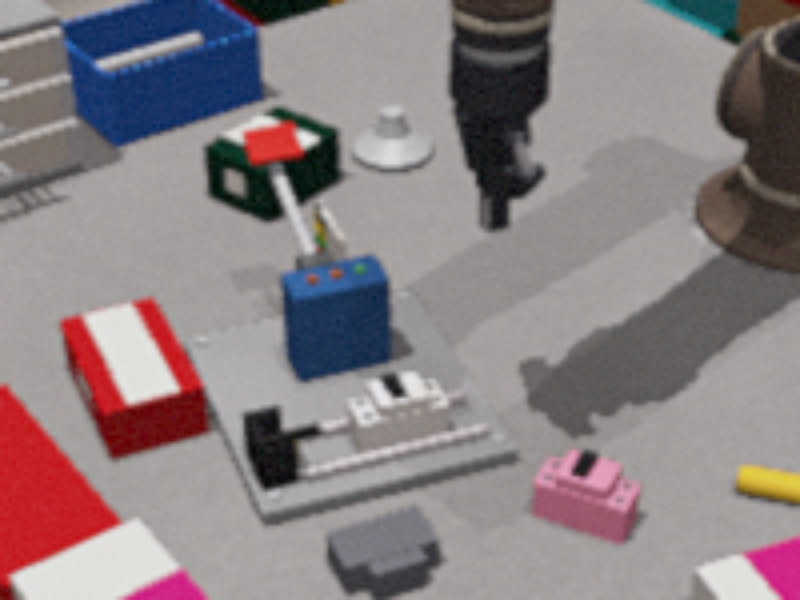

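The enlarged crop shows the white breaker in the channel at (400,405), with the pink look-alike well clear at (585,490). In the wrist view the fingers lie on the channel line at column ≈322. Next I descend behind the breaker.

Call:
drive_tool --moves '[[[0,0,1],[0,0,0]],[[0,0,1],[0,0,0]],[[0,0,1],[0,0,0]],[[0,0,1],[0,0,0]],[[0,0,1],[0,0,0]],[[0,0,1],[0,0,0]],[[0,0,1],[0,0,0]],[[0,0,1],[0,0,0]],[[0,0,0.8],[0,0,0]],[[0,0,0.7],[0,0,0]],[[0,0,0],[0,0,0]]]'

```text
clock: 6.12
tool_pos: [490.0, 77.8, 55.8]
eef_rot: [-0.002, 0.133, 0.991, -0.001]
force: [-0.9, 0.1, -1.1]
width: -0.0
```

```bash
python3 -c "
from h import *
where()
snap('wrist','w2')"
```

```text
t 6.1167 tester xy -106.8 111.9 z 55.8 F tester -0.9 -0.1 -1.1 yaw 164.71 down [-0.005 -0.001 -1.   ]
```

View pics/w2.png

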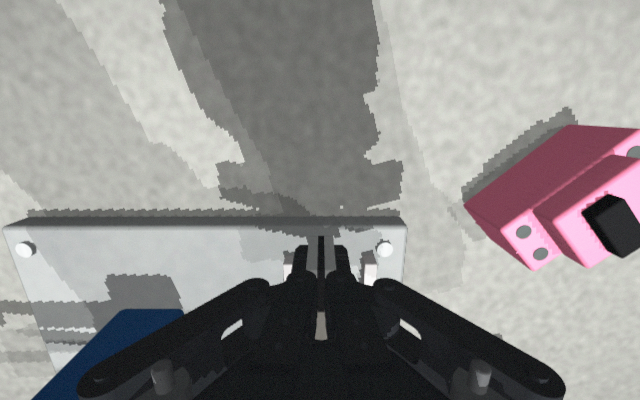

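Call:
drive_tool --moves '[[[-0.4,0.15,0],[0,0,0]],[[-0.4,0,0],[0,0,0]],[[-0.4,0,0],[0,0,0]],[[-0.3,0,0],[0,0,0]],[[-0.2,0,0],[0,0,0]],[[-0.2,0,0],[0,0,0]],[[0,0,0],[0,0,0]]]'

```text
clock: 6.75
tool_pos: [530.6, 71.8, 58.3]
eef_rot: [0.0, 0.132, 0.991, -0.0]
force: [-0.1, 0.4, -0.5]
width: -0.002
```

```bash
python3 -c "
from h import *
where()"
```

```text
t 6.75 tester xy -66.0 116.7 z 58.3 F tester -0.2 0.3 -0.5 yaw 164.81 down [ 0. -0. -1.]
```

Call:
drive_tool --moves '[[[-0.2,-0.01,0],[0,0,0]],[[-0.2,-0.01,0],[0,0,0]],[[-0.2,-0.01,0],[0,0,0]],[[-0.2,-0.01,0],[0,0,0]],[[-0.2,-0.01,0],[0,0,0]],[[-0.2,-0.01,0],[0,0,0]],[[-0.2,0,0],[0,0,0]],[[-0.2,0,0],[0,0,0]]]'

```text
clock: 7.42
tool_pos: [560.8, 62.4, 58.2]
eef_rot: [-0.0, 0.132, 0.991, -0.0]
force: [-0.8, -0.1, -0.8]
width: -0.002
```

```bash
python3 -c "
from h import *
where(); snap('top','t2'); snap('scene','s2')
a=cv2.imread('pics/t2.png')[120:245,230:360]; b=cv2.imread('pics/s2.png')[180:280,260:360]
cv2.imwrite('pics/c2.png',np.hstack([cv2.resize(a,(390,375)),cv2.resize(b,(375,375))]))"
```

```text
t 7.4167 tester xy -34.5 115.4 z 58.2 F tester -0.7 -0.3 -0.8 yaw 164.83 down [-0. -0. -1.]
```

View pics/c2.png

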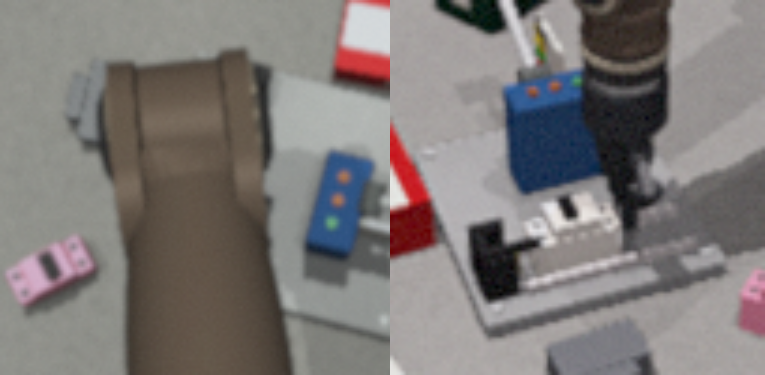

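The top view is hidden by the arm. In the scene crop the fingers at (630,220) are behind the breaker, and it has slid toward the stop. I continue slowly until I feel the stop.

Call:
drive_tool --moves '[[[-0.2,0,0],[0,0,0]],[[-0.2,0,0],[0,0,0]],[[-0.15,0,0],[0,0,0]],[[-0.1,0,0],[0,0,0]],[[-0.1,0,0],[0,0,0]]]'

```text
clock: 7.93
tool_pos: [574.7, 58.7, 58.3]
eef_rot: [-0.0, 0.132, 0.991, 0.0]
force: [-5.5, 1.5, 3.4]
width: -0.003
```

```bash
python3 -c "
from h import *
where()"
```

```text
t 7.9333 tester xy -20.1 115.4 z 58.3 F tester -5.7 0.1 3.4 yaw 164.83 down [-0.001  0.    -1.   ]
```

Call:
drive_tool --moves '[[[-0.05,0,0],[0,0,0]],[[-0.05,0,0],[0,0,0]],[[-0.05,0,0],[0,0,0]]]'

```text
clock: 8.18
tool_pos: [576.9, 58.0, 58.3]
eef_rot: [-0.001, 0.132, 0.991, 0.0]
force: [-4.7, 1.9, 2.8]
width: -0.004
```

Call:
drive_tool --moves '[[[-0.05,0,0],[0,0,0]],[[-0.05,0,0],[0,0,0]],[[0,0,0],[0,0,0]]]'

```text
clock: 8.43
tool_pos: [579.0, 57.5, 58.3]
eef_rot: [-0.001, 0.132, 0.991, 0.0]
force: [-5.8, 1.2, 3.0]
width: -0.002
```

```bash
python3 -c "
from h import *
where()"
```

```text
t 8.4333 tester xy -15.5 115.4 z 58.3 F tester -5.9 -0.4 3.0 yaw 164.84 down [-0.001  0.    -1.   ]
```

Contact resistance is steady at about 5 N. I push on until the hard stop.

Call:
drive_tool --moves '[[[-0.05,0,0],[0,0,0]],[[-0.05,0,0],[0,0,0]],[[0,0,0],[0,0,0]]]'

```text
clock: 8.68
tool_pos: [579.9, 57.2, 58.2]
eef_rot: [-0.002, 0.132, 0.991, 0.0]
force: [-8.4, 2.3, 6.3]
width: -0.0
```

Call:
drive_tool --moves '[[[-0.05,0,0],[0,0,0]],[[-0.05,0,0],[0,0,0]],[[0,0,0],[0,0,0]]]'

```text
clock: 8.93
tool_pos: [580.0, 57.2, 58.2]
eef_rot: [-0.003, 0.132, 0.991, 0.001]
force: [-15.5, 4.3, 10.2]
width: 0.003
```

Hard stop felt: the tool no longer advances and the force is rising. I hold for a moment, back off and lift.

Call:
drive_tool --moves '[[[0,0,0],[0,0,0]],[[0,0,0],[0,0,0]],[[0,0,0],[0,0,0]],[[0.1,0,0],[0,0,0]],[[0.3,0,0],[0,0,0]],[[0.5,0,0],[0,0,0]],[[0.7,0,0],[0,0,0]],[[0,0,-0.5],[0,0,0]],[[0,0,-1],[0,0,0]],[[0,0,-1],[0,0,0]],[[0,0,-1],[0,0,0]],[[0,0,-1],[0,0,0]],[[0,0,-1],[0,0,0]],[[0,0,-1],[0,0,0]],[[0,0,-1],[0,0,0]],[[0,0,-1],[0,0,0]],[[0,0,-1],[0,0,0]],[[0,0,0],[0,0,0]]]'

```text
clock: 10.43
tool_pos: [554.5, 64.6, 253.6]
eef_rot: [0.004, 0.132, 0.991, 0.001]
force: [-0.5, -0.0, 1.2]
width: -0.0
```

```bash
python3 -c "
from h import *
to(0,-155,248); snap('scene','s3')
b=cv2.imread('pics/s3.png')[150:280,240:370]
cv2.imwrite('pics/c3.png',cv2.resize(b,(600,600),interpolation=cv2.INTER_CUBIC))"
```

```text
t 10.4333 tester xy -41.1 115.9 z 253.6 F tester -0.5 -0.1 1.2 yaw 164.82 down [ 0.008  0.001 -1.   ]
shift tool units(20mm): [ -2.1  -13.54   0.26]
```

View pics/c3.png

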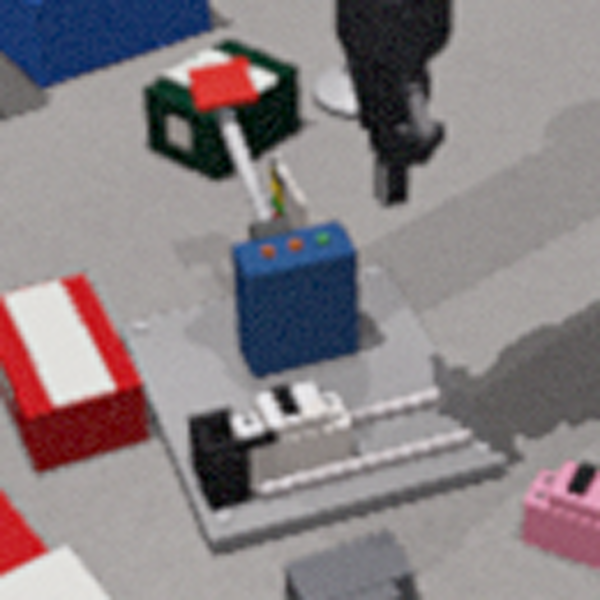

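The breaker is now against the black stop at (225,450), upright, with the lever still up. Next I move above the paddle.

Call:
drive_tool --moves '[[[-0.15,-1,0],[0,0,0]],[[-0.15,-1,0],[0,0,0]],[[-0.15,-1,0],[0,0,0]],[[-0.15,-1,0],[0,0,0]],[[-0.15,-1,0],[0,0,0]],[[-0.15,-1,0],[0,0,0]],[[-0.15,-1,0],[0,0,0]],[[-0.15,-1,0],[0,0,0]],[[-0.15,-1,0],[0,0,0]],[[-0.15,-1,0],[0,0,0]],[[-0.15,-1,0],[0,0,0]],[[-0.15,-1,0],[0,0,0]],[[-0.15,-1,0],[0,0,0]],[[-0.15,-0.5,0],[0,0,0]],[[0,0,0],[0,0,0]],[[0,0,0],[0,0,0]]]'

```text
clock: 11.82
tool_pos: [522.5, -207.0, 247.9]
eef_rot: [-0.0, 0.133, 0.991, 0.0]
force: [0.3, 0.7, -0.3]
width: -0.003
```

```bash
python3 -c "
from h import *
to(0,-155,225); snap('wrist','w4');snap('scene','s4')
b=cv2.imread('pics/s4.png')[130:260,230:360]
cv2.imwrite('pics/c4.png',np.hstack([cv2.resize(b,(400,400),interpolation=cv2.INTER_CUBIC),cv2.resize(cv2.imread('pics/w4.png')[150:,200:440],(400,400))]))"
```

```text
t 11.8167 tester xy -1.7 -154.7 z 247.9 F tester 0.1 0.7 -0.3 yaw 164.77 down [-0.     0.001 -1.   ]
shift tool units(20mm): [-0.09 -0.01  1.14]
```

View pics/c4.png

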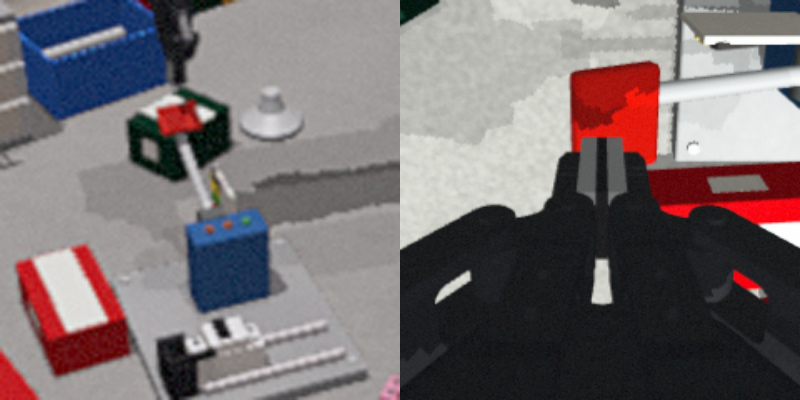

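In the wrist crop the fingers (column 603) are over the red paddle (columns 572–658). I press down gently, following the arc of the lever.

Call:
drive_tool --moves '[[[-0.08,0,0.5],[0,0,0]],[[0,0,0.5],[0,0,0]],[[0,0,0.3],[0,0,0]],[[0,0,0.25],[0,0,0]],[[0,0,0.25],[0,0,0]],[[0,0,0.25],[0,0,0]],[[0,0,0],[0,0,0]]]'

```text
clock: 12.5
tool_pos: [524.2, -207.4, 206.8]
eef_rot: [0.0, 0.132, 0.991, -0.0]
force: [-0.1, 0.1, 3.8]
width: 0.003
```

```bash
python3 -c "
from h import *
where()"
```

```text
t 12.5 tester xy 0.0 -154.7 z 206.8 F tester -0.1 0.1 3.8 yaw 164.83 down [ 0. -0. -1.]
```

Call:
drive_tool --moves '[[[0,-0.05,0.25],[0,0,0]],[[0,-0.05,0.25],[0,0,0]],[[0,-0.05,0.25],[0,0,0]],[[0,-0.05,0.25],[0,0,0]],[[0,-0.05,0.25],[0,0,0]],[[0,-0.05,0.25],[0,0,0]],[[0,-0.05,0.25],[0,0,0]],[[0,-0.05,0.25],[0,0,0]],[[0,-0.05,0.25],[0,0,0]],[[0,-0.05,0.25],[0,0,0]],[[0,-0.05,0.2],[0,0,0]],[[0,0,0],[0,0,0]]]'

```text
clock: 13.5
tool_pos: [521.4, -217.7, 152.6]
eef_rot: [0.0, 0.132, 0.991, 0.001]
force: [0.3, 1.3, 6.3]
width: 0.001
```

```bash
python3 -c "
from h import *
where(); snap('wrist','w5');snap('scene','s5')
b=cv2.imread('pics/s5.png')[130:230,240:340]
cv2.imwrite('pics/c5.png',np.hstack([cv2.resize(b,(400,400),interpolation=cv2.INTER_CUBIC),cv2.resize(cv2.imread('pics/w5.png')[150:,200:440],(400,400))]))"
```

```text
t 13.5 tester xy -0.1 -165.3 z 152.6 F tester -0.0 1.3 6.3 yaw 164.83 down [ 0.     0.001 -1.   ]
```

View pics/c5.png

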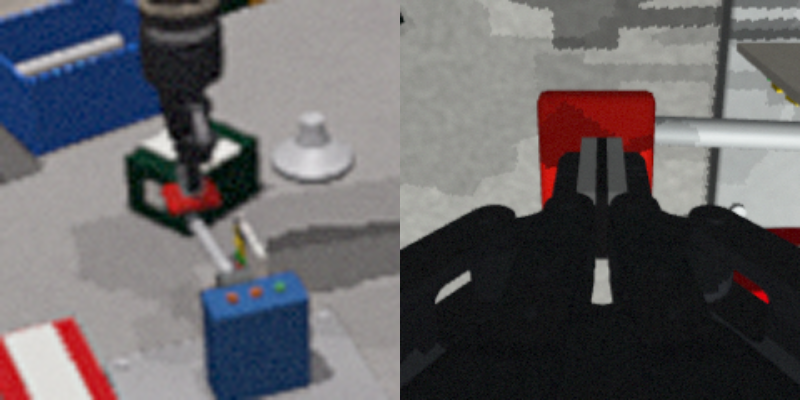

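The tip is centred on the level paddle (600,160) with the lever at about 0.45 rad. I go 18 mm further down, slowly.

Call:
drive_tool --moves '[[[0,-0.02,0.12],[0,0,0]],[[0,-0.02,0.12],[0,0,0]],[[0,-0.02,0.12],[0,0,0]],[[0,-0.02,0.12],[0,0,0]],[[0,0,0.12],[0,0,0]],[[0,0,0.12],[0,0,0]],[[0,0,0.1],[0,0,0]],[[0,0,0],[0,0,0]],[[0,0,0],[0,0,0]]]'

```text
clock: 14.35
tool_pos: [520.8, -219.5, 136.8]
eef_rot: [-0.0, 0.132, 0.991, 0.0]
force: [0.8, 2.1, 3.7]
width: 0.0
```

Run:
```python
from h import *
where()
for n in('wrist','scene','top'): snap(n,n[0]+'6')
where()
a=cv2.imread('pics/s6.png')[130:260,230:360]; b=cv2.imread('pics/w6.png')[130:,180:450]
cv2.imwrite('pics/c6.png',np.hstack([cv2.resize(a,(400,400),interpolation=cv2.INTER_CUBIC),cv2.resize(b,(400,400))]))
f=np.load('pics/w6.npz'); p,d=f['p'],f['d']; s=get_state(); M=np.eye(4); q=s['eef_rot']; M[:3,:3]=R.from_quat(q[[1,2,3,0]]).as_matrix(); M[:3,3]=s['tool_pos']
c=camera_info('wrist'); v,u=np.mgrid[0:400,0:640]
P=np.stack([(u-c['cx'])/c['fx']*d,(v-c['cy'])/c['fy']*d,d,np.ones_like(d)],-1)@(M@np.array(c['T_tool_cam'])).T
hsv=cv2.cvtColor(p,cv2.COLOR_RGB2HSV); m=((hsv[...,0]<8)|(hsv[...,0]>172))&(hsv[...,1]>150)&(d>0)
m&=(P[...,2]>95)&(P[...,2]<140)
X=P[m][:,:3]; tx=(X[:,:2]-O)@ex; ty=(X[:,:2]-O)@ey
k=(abs(tx)<24)&(abs(ty+168)<18); A=np.c_[ty[k],np.ones(k.sum())]
print(k.sum(),'z med',np.median(X[k,2]),'ty range',ty[k].min(),ty[k].max(),'dz/dy,z0',np.linalg.lstsq(A,X[k,2],rcond=None)[0])
```

```text
t 14.35 tester xy -0.1 -167.2 z 136.8 F tester 0.2 2.2 3.7 yaw 164.83 down [-0.  0. -1.]
t 14.5 tester xy -0.1 -167.2 z 137.1 F tester -0.6 2.2 3.8 yaw 164.83 down [ 0.  0. -1.]
2428 z med 117.94584742996412 ty range -185.98020349640527 -150.0265631287585 dz/dy,z0 [1.26047697e-01 1.39296369e+02]
```

View pics/c6.png

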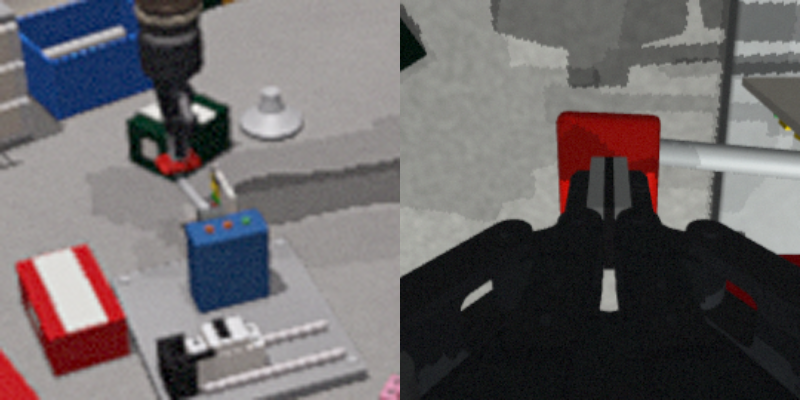

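The wrist depth gives a paddle surface height of 118 mm and a slope of 0.126, so the lever is at about 0.58 rad and pressed with about 4 N. I hold and re-check.

Call:
drive_tool --moves '[[[0,0,0.03],[0,0,0]],[[0,0,0],[0,0,0]],[[0,0,0],[0,0,0]],[[0,0,0],[0,0,0]],[[0,0,0],[0,0,0]],[[0,0,0],[0,0,0]],[[0,0,0],[0,0,0]],[[0,0,0],[0,0,0]],[[0,0,0],[0,0,0]]]'

```text
clock: 15.25
tool_pos: [520.8, -219.5, 136.3]
eef_rot: [-0.0, 0.132, 0.991, 0.0]
force: [0.6, 2.5, 4.3]
width: 0.003
```

Run:
```python
from h import *
where()
b=cv2.imread('pics/t6.png')[120:245,230:430]
cv2.imwrite('pics/c7.png',cv2.resize(b,(800,500),interpolation=cv2.INTER_CUBIC))
```

```text
t 15.25 tester xy -0.1 -167.3 z 136.3 F tester -0.0 2.6 4.3 yaw 164.83 down [-0.  0. -1.]
```

View pics/c7.png

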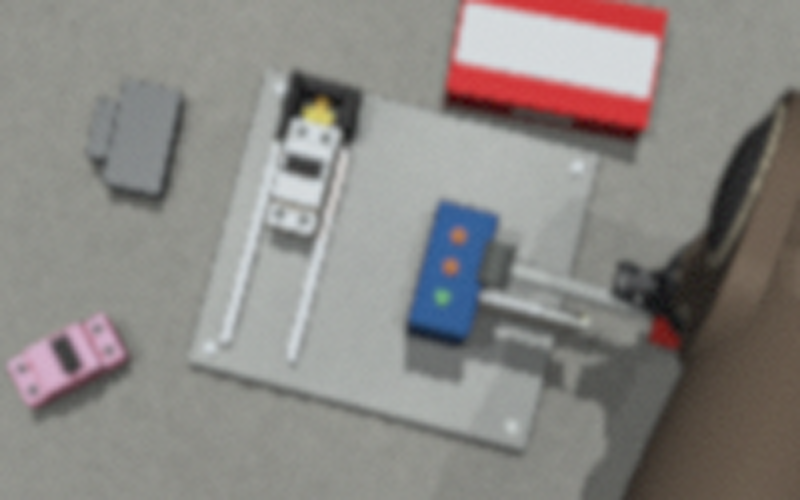

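The breaker is home against the stop: its toggle moved from (281,242) to (303,165), about 57 mm. The spare and the red carton have not moved. The hold is steady at 4–5 N, so I hand in.

```bash
python3 -c "
from station import hand_in; print(hand_in())"
```

```text
the job is handed in; nothing more can be done
None
```

I pushed the white breaker along the channel to the stop, then pressed the red paddle to the third click. I handed in at about 15 s with the arm still holding it down; no verdict was reported.

- **Breaker:** I felt a steady resistance of about 5 N where the bar was met, then a hard stop at about 16 N with no further advance. The top and scene views show it upright against the stop. It moved about 57 mm, which matches the travel expected from the first picture.
- **Lever:** The wrist depth, read just before a last 0.6 mm nudge down, put the paddle's upper face at 118 mm, sloping 0.126. That gives a lever angle of about 0.58 to 0.59 rad, inside the 0.51 to 0.69 range and short of the red mark. At hand-in the push was 4.3 N downward and about 5 N in all. That is below the "up to 8 N" you gave for the third click, though well above the 1.5 N needed.
- **Bystanders:** The spare and the red carton look unmoved in the last top view. I didn't re-check the others, but felt no unexpected contact on any move.
- **Position disagreement:** My first depth fit placed the tester about 3 mm off from the ray-cast corners. I used the ray-cast position, and the felt stop came within about 2 mm of where it predicted.

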